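# Lid on the glass food box and its four clips folded home

## Task

Pack the lunch away: put the lid squarely on the glass food box so that it sits flat on the rim all round, then fold its four blue side clips down one by one until each lies flat against the side of the box, hooked right under its ridge. Set the lid on rather than dropping it, leave the box where it stands (a slight nudge is all right), and do not disturb the other things.

Things in the scene. Friction and masses are not known exactly. Their poses are not given: they have to be found in the camera images.
- food_box: Clear glass food box, 1 kg, loose, 134 (x, its length) by 108 (y) mm over the rim, 70 mm high; origin at the centre of its underside, z up. Walls 4 mm thick, 124 x 98 outside; mouth 116 x 90. Each long wall has two small ridges (x = +29, -29 mm; 51 to 55 mm up) that the clips catch under. A red-lidded tub and crackers lie inside, below the rim, and stay there.
- box_rim (a point): Centre of the box's mouth, level with the top of the rim, 70 mm above the underside; axes as food_box. Behind the work stands the microwave, 0.26 m high: its front is at x = 0.56 from y = -0.19 to 0.31, and its upright door handle stands out to x = 0.53 at y = -0.04, from 50 to 220 mm up: keep the carried lid clear of it.
- lid_grip (a point): Centre of the blue carrying grip on the loose white lid: a straight bar along the lid's long x axis, 64 mm of it free, 14 mm wide (y), 11 mm thick (z), standing 16 mm clear of the plate. This point is 36 mm above the lid's underside, 22 mm above the top of the plate. The lid (0.25 kg) starts flat on the worktop, clips spread. Lid and box are alike end for end: either way round fits.
- lid_seat (a point): Centre of the lid on the underside of its plate (136 x 110 mm, 6 mm thick); axes as lid_grip. Below it is a grey plug 112 x 86 mm, 8 mm deep, its lower 6 mm bevelled in by 5 mm, that enters the box's mouth with 2 mm play a side. This point meets box_rim when the lid is home.
- clip_left_far (a joint): Blue clip on the lid's +y side at lid x = +29 mm: a flap 38 mm wide, 31 long, 3 thick, hinged on the lid's long edge. 0 = folded straight down along the box wall (home, at its stop); 1.57 = level outwards; starts near its other stop, 1.6. Stiff hinge: stays where left, 0.02 Nm (about 1 N at its end). Its 5 mm inner lip goes under the box's ridge only in the last 0.1 rad: press it right home.
- clip_left_near (a joint): The same, +y side, at lid x = -29 mm.
- clip_right_far (a joint): The same, on the lid's -y side, at lid x = +29 mm.
- clip_right_near (a joint): The same, -y side, at lid x = -29 mm.
- clip_left_far_hinge (a point): Middle of that clip's hinge line: lid x = +29, y = +57.5 mm, 11 mm above the lid's underside (3 mm below the top of the plate); axes as the lid. The clip, standing out, reaches 31 mm beyond it away from the lid.
- clip_left_near_hinge (a point): The same at lid x = -29, y = +57.5 mm.
- clip_right_far_hinge (a point): The same at lid x = +29, y = -57.5 mm.
- clip_right_near_hinge (a point): The same at lid x = -29, y = -57.5 mm.
- fork: Steel fork lying on the worktop at the right, in front of the coffee maker, 193 x 26 x 15 mm. Bystander.
- sardine_tin: Low food tin with a green label, 86 mm across, 40 mm high, near the left wall. Bystander.
- pepper_mill: Brown wooden mill, 58 mm across, 170 mm high, beside the microwave on the left. Bystander.
- drink_can: Orange drink can, 53 mm across, 134 mm high, between the microwave and the coffee maker. Bystander.

How it is judged (in metres and radians):
On the way:
1. the lid sits home on the rim while at least one clip still stands open (distance between lid_seat and box_rim below 0.004 m and angle between the z axis of lid_seat and the z axis of box_rim, either way round below 0.04 rad and value of joint any of clip_left_far, clip_left_near, clip_right_far, clip_right_near above 1 rad), for 0.2 s.
At the end, for the whole second after the job is handed in: The lid sits flat on the rim (its seat within 4 mm of the rim's centre, within 0.04 rad of parallel), all four clips are folded home (each under 0.12 rad), and the box stands upright, at rest on the worktop, within 50 mm of where it stood (value of joint each of clip_left_far, clip_left_near, clip_right_far, clip_right_near below 0.12 rad and distance between lid_seat and box_rim below 0.004 m and angle between the z axis of lid_seat and the z axis of box_rim, either way round below 0.04 rad and angle between food_box's own z axis and vertical below 0.05 rad and height (world z) of food_box below 0.005 m and distance of food_box from where it was at the start of the episode below 0.05 m and linear speed of food_box below 0.02 m/s); the robot touches nothing.
It fails at once if the box is tipped (angle between food_box's own z axis and vertical above 0.25 rad).
It fails at once if the box is shoved more than 60 mm away (distance of food_box from where it was at the start of the episode above 0.06 m).
It fails at once if the lid is let fall (moving faster than 0.6 m/s with the fingers off it) (contact force between the fingers and clip_lid below 0.05 N and linear speed of clip_lid above 0.6 m/s).
It fails at once if the fork, the tin, the mill or the can is disturbed (moved more than 30 mm) (distance of any of fork, sardine_tin, pepper_mill, drink_can from where it was at the start of the episode above 0.03 m).
It also fails if it takes over 67 s, if anything falls off the work surface, if the arm or the gripper's body presses on something with over 40 N, if the wrist force passes 120 N, or if a joint passes its speed limit or range.

## Robot

A 6-joint arm with a two-finger parallel gripper is mounted at the origin on a cart in front of the work surface, level with it; the furniture and walls round the work are solid. World frame = base frame: x ahead of the robot, y to its left, z up, the work surface at z = 0. Lengths are in m, angles in degrees, forces in N, time in s.
With the tool pointing down it reaches from about 0.3 to 0.75 m from the base axis. Payload 8.5 kg.
Tool frame: the origin (TCP) lies on the centre line of the jaws, within the pads' length; the fingertips stand 14 mm ahead of it and the grasp point (between the pads) lies 5 mm behind it; z points along the fingers, x is the direction in which the jaws open and shut, and the axes are right-handed (so a half turn about z gives the same grasp; the last joint's range is limited). The gripper opens to 85 mm and grips with 20 to 120 N. Pads are 22 mm wide; open, the fingers measure 114 mm over their backs; the gripper's body (76 mm by 85 mm) begins 54 mm behind the grasp point. The pads swing forward as they close: fully open they stand 13 mm farther back than shut.
Start: joints at [56.706, 21.807, 74.336, -0, 83.858, -12.336], TCP at [0.197, 0.514, 0.245] pointing down, gripper open.
Joint ranges: [-178.18, 178.18], [-50.72, 133.34], [12.68, 142.11], [-81.47, 261.47], [9.98, 163.14], [-165.26, 165.26]. Speed limits (degrees/s): [136.94, 136.94, 180, 180, 180, 180].

## Interface

Orientations are given as a 3x3 rotation matrix whose columns are the frame's x, y, z axes.
In Python, from rig import * gives the robot as it stands.
- The arm moves only by the shell command python3 -m crank 'ROWS' [FORCE]. ROWS is JSON, one flat list of numbers, 7 for each row, row after row: the turn, a rotation vector about the world's x, y, z in rad, then the shift along the world's x, y, z in m, then the opening in per cent of the stroke, from 0 (shut) to 100 (fully open). A call has 1 to 20 rows; each row shifts and turns the commanded pose from where the row before left it; what a row does not reach is not made up. A row lasts 1/10 s, in which the tool goes at most 50 mm and 8.59 degrees, less where a joint would pass 70% of its speed; a pose out of reach is approached as far as the arm can. A call is refused whole if a number of a shift passes 0.05 or a number of a turn 0.15, either way. A call with a gripper value outside its range is refused whole. The fingers move at their own pace and stop on an object; FORCE is the grip in N (left out, the last holds). Time passes only in rows, so rows that do not move let the fingers close. It gives the time, the measured TCP pose, the force and the opening at its end, in the units of the state.
- observe(): the state, without advancing time (a new reading comes with each control period).
- get_image(name): name is "scene" or "top" or "wrist"; returns a dict with "frame" (480x640x3 uint8, red, green, blue), "fov_y" (degrees; the focal length in pixels is half the picture's height over the tangent of half this angle, whatever the lens; pixels are square), "cx", "cy" (the principal point, pixels), "world_to_cam" (4x4, takes a point from world to camera coordinates). Camera axes: x right, y up, looking along -z (the intrinsics and any distortion apply to the point x, -y, -z); pixel columns grow to the right and rows downward; lengths in m; the calibration is good to about 2 mm. The wrist camera is an equidistant fisheye: a pixel r from the principal point sees the ray r / f radians off the axis. A picture is of the moment at which its call begins. There is no depth.
- close_job(): hands the job in, once; it reports no verdict.
The state is a dict: "time_s": time; "q": joint angles; "qvel": joint speeds; "joint_efforts": joint torques, N m; "position": TCP position; "tool_rot": TCP orientation; "ft_force": force on the tool from outside, world axes, zero at the start; "wrist_torque": the same for the moment, N m; "grip_width": finger opening in m.
Only numpy, scipy, OpenCV 4.12 (cv2) and the standard library are available. Lean on these libraries where they do the work, as an engineer would, in place of code of your own. Each camera call takes 0.05 s, during which the arm holds its last target. There are 200 camera calls.

## Working session

There is one attempt and no reset: what is moved stays moved. The work goes in short steps, Python scripts to look and compute and a shell command to move; the robot and the scene stay as the last step left them, time stands still between calls to the robot, and variables do not carry over. Pictures are saved under pics/ and viewed, about 8 in all and at most 12, crops included, and the job is handed in when it is done.

```bash
mkdir -p pics; ls; python3 - <<'E'
from rig import *
import cv2
for n in ("scene","top"):
    d=get_image(n); cv2.imwrite(f"pics/{n}0.png",d["frame"][:,:,::-1]); 
    import pickle; pickle.dump(d,open(f"pics/{n}0.pkl","wb")); print(n,d["fov_y"],d["cx"],d["cy"],d["world_to_cam"].round(4).tolist() if hasattr(d["world_to_cam"],'round') else d["world_to_cam"], [k for k in d])
s=observe(); print(s)
E
```

```text
pics
scene 42.28565769141732 328.7140065041781 245.3307469025409 [[0.7254, -0.6882, 0.01, -0.3624], [0.5302, 0.568, 0.6295, -0.3009], [-0.4389, -0.4514, 0.777, -1.2337], [0.0, 0.0, 0.0, 1.0]] ['frame', 'fov_y', 'cx', 'cy', 'world_to_cam']
top 51.35353558410308 311.5813347955852 246.40117830076213 [[0.0154, -0.9996, -0.022, 0.0138], [0.9843, 0.0113, 0.176, -0.4882], [-0.1757, -0.0244, 0.9841, -1.1636], [0.0, 0.0, 0.0, 1.0]] ['frame', 'fov_y', 'cx', 'cy', 'world_to_cam']
{'time_s': 0.1, 'q': array([ 5.67070907e+01,  2.18383868e+01,  7.43794916e+01, -9.51479963e-04,
        8.38585493e+01, -1.23359154e+01]), 'qvel': array([ 0.02637347, -0.08399339, -0.12246346,  0.05459952,  0.01532446,
        0.03199374]), 'joint_efforts': array([ 3.53468917e-03, -4.49224985e+01, -2.31656080e+01, -1.84282635e-04,
        3.66510285e-03,  4.24734901e-05]), 'position': array([0.19658591, 0.51340378, 0.24476714]), 'tool_rot': array([[ 3.57664966e-01,  9.33849697e-01, -7.18410726e-04],
       [ 9.33849059e-01, -3.57665587e-01, -1.12405019e-03],
       [-1.30664472e-03, -2.68853806e-04, -9.99999110e-01]]), 'ft_force': array([ 0.1731623 ,  0.33377931, -0.7245043 ]), 'wrist_torque': array([ 0.01497142, -0.02270563, -0.00529307]), 'grip_width': 0.08554268230152544}
```

View pics/scene0.png

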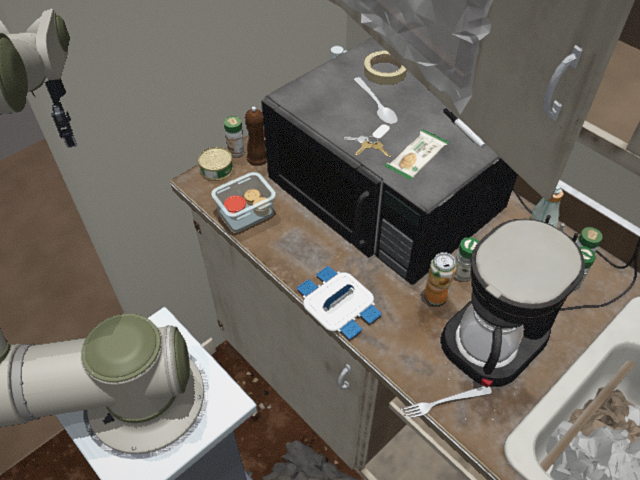

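View pics/top0.png

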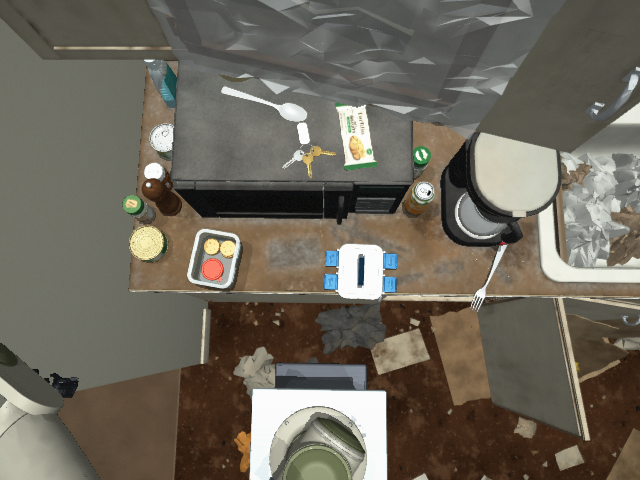

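```bash
cat > h.py <<'E'
import numpy as np, cv2, pickle
def ray(d,u,v):
    W=np.array(d["world_to_cam"]); f=240/np.tan(np.radians(d["fov_y"])/2)
    x,y=(u-d["cx"])/f,(v-d["cy"])/f
    if d.get("fish"):
        r=np.hypot(x,y); s=np.sin(r)/max(r,1e-9); c=np.array([x*s,-y*s,-np.cos(r)])
    else: c=np.array([x,-y,-1.])
    R=W[:3,:3]; return -R.T@W[:3,3], R.T@c/np.linalg.norm(c)
def onz(d,u,v,z):
    o,k=ray(d,u,v); return o+k*(z-o[2])/k[2]
def tri(*obs):
    A=0;b=0;L=[]
    for d,u,v in obs:
        o,k=ray(d,u,v);P=np.eye(3)-np.outer(k,k);A=A+P;b=b+P@o;L.append((o,P))
    p=np.linalg.solve(A,b); return p,[np.linalg.norm(P@(p-o)) for o,P in L]
def blobs(m,amin):
    n,l,s,c=cv2.connectedComponentsWithStats(m.astype(np.uint8)); return [(i,s[i],c[i],l==i) for i in range(1,n) if s[i][4]>=amin]
def load(n): return pickle.load(open(f"pics/{n}.pkl","rb"))
def snap(n,tag):
    from rig import get_image
    d=dict(get_image(n)); d["fish"]=n=="wrist"; pickle.dump(d,open(f"pics/{n}{tag}.pkl","wb")); cv2.imwrite(f"pics/{n}{tag}.png",d["frame"][:,:,::-1]); return d
E
python3 - <<'E'
from h import *
T,S=load("top0"),load("scene0")
roi={"top":(slice(220,310),slice(310,410)),"scene":(slice(255,350),slice(285,395))}
ims=[]
for n,d in(("top",T),("scene",S)):
    f=d["frame"]; hsv=cv2.cvtColor(f,cv2.COLOR_RGB2HSV); M=np.zeros(f.shape[:2],bool); M[roi[n]]=True
    b=(hsv[...,0]>95)&(hsv[...,0]<125)&(hsv[...,1]>110)&M
    w=(hsv[...,1]<40)&(hsv[...,2]>170)&M
    for nm,m in(("blue",b),("white",w)):
        for i,s,c,mm in blobs(m,30):
            r=cv2.minAreaRect(np.argwhere(mm)[:,::-1].astype(np.float32)); print(n,nm,s,c.round(1),[np.round(x,1) for x in r])
            if n=="top": print("   z=.012:",onz(d,*c,.012).round(4)," z=.036",onz(d,*c,.036).round(4))
a=cv2.resize(T["frame"][215:310,170:420],None,fx=3.2,fy=3.2,interpolation=cv2.INTER_CUBIC)
c=cv2.resize(S["frame"][165:240,200:290],None,fx=3.6,fy=3.6,interpolation=cv2.INTER_CUBIC)
o=np.zeros((600,800,3),np.uint8); o[:a.shape[0],:a.shape[1]]=a; o[310:310+c.shape[0],:c.shape[1]]=c
c=cv2.resize(S["frame"][260:345,290:390],None,fx=3.4,fy=3.4,interpolation=cv2.INTER_CUBIC);o[310:310+c.shape[0],400:400+c.shape[1]]=c
cv2.imwrite("pics/crop.png",o[:,:,::-1])
E
```

```text
top blue [325 251  14  15 204] [331.4 257.9] [array([331.5, 258. ]), array([14., 13.]), np.float64(90.0)]
   z=.012: [ 0.4652 -0.0282  0.012 ]  z=.036 [ 0.4615 -0.0278  0.036 ]
top blue [384 253  13  16 195] [389.9 260.8] [array([390. , 260.5]), array([15., 12.]), np.float64(90.0)]
   z=.012: [ 0.4596 -0.1723  0.012 ]  z=.036 [ 0.456  -0.1691  0.036 ]
top blue [358 258   6  27 135] [360.9 270.9] [array([360.5, 271. ]), array([26.,  5.]), np.float64(90.0)]
   z=.012: [ 0.4337 -0.1008  0.012 ]  z=.036 [ 0.4306 -0.099   0.036 ]
top blue [324 274  14  16 210] [330.4 281.3] [array([330.5, 281.5]), array([15., 13.]), np.float64(90.0)]
   z=.012: [ 0.4072 -0.0262  0.012 ]  z=.036 [ 0.4046 -0.0259  0.036 ]
top blue [383 277  14  16 200] [389.2 283.9] [array([389.5, 284.5]), array([15., 13.]), np.float64(90.0)]
   z=.012: [ 0.4027 -0.1699  0.012 ]  z=.036 [ 0.4002 -0.1667  0.036 ]
top white [ 335  244   51   56 2200] [360.1 271.3] [array([360.4, 271.1]), array([49.1, 54.8]), np.float64(2.5)]
   z=.012: [ 0.4328 -0.099   0.012 ]  z=.036 [ 0.4297 -0.0973  0.036 ]
scene blue [317 266  20  16 174] [326.1 273.7] [array([326.1, 273.5]), array([11.8, 16.4]), np.float64(53.1)]
scene blue [297 280  21  16 189] [306.8 287.2] [array([307., 287.]), array([12.1, 17.4]), np.float64(54.5)]
scene blue [324 285  28  24 156] [336.5 295.6] [array([337. , 295.4]), array([ 6.8, 33.4]), np.float64(48.0)]
scene blue [360 305  21  19 228] [370.1 314. ] [array([370.1, 314. ]), array([14.4, 16.7]), np.float64(51.3)]
scene blue [341 320  21  19 237] [350.5 329.3] [array([350.6, 329.2]), array([14.5, 17.2]), np.float64(51.3)]
scene white [ 303  271   72   60 2217] [338.  301.3] [array([338. , 300.3]), array([49.7, 61.7]), np.float64(52.6)]
```

View pics/crop.png

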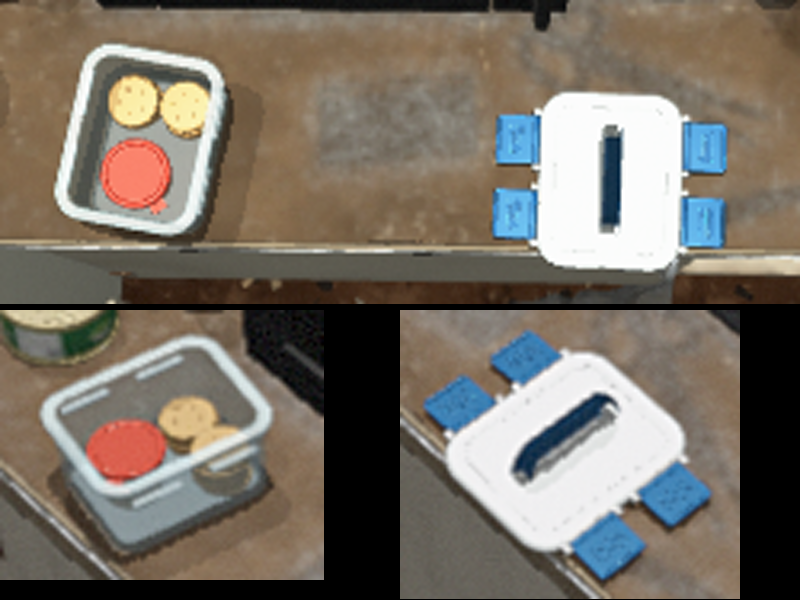

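```bash
python3 - <<'E'
from h import *
T,S=load("top0"),load("scene0")
roi={"top":(slice(226,292),slice(183,246)),"scene":(slice(170,228),slice(206,280))}
q={}
for n,d in(("top",T),("scene",S)):
    f=d["frame"]; hsv=cv2.cvtColor(f,cv2.COLOR_RGB2HSV); M=np.zeros(f.shape[:2],bool); M[roi[n]]=True
    m=(hsv[...,1]<60)&(hsv[...,2]>165)&M
    B=sorted(blobs(m,30),key=lambda b:-b[1][4]); print(n,[(b[1],b[2].round(1)) for b in B[:3]])
    h=cv2.convexHull(np.argwhere(B[0][3])[:,::-1].astype(np.float32)); mo=cv2.moments(h); c=(mo["m10"]/mo["m00"],mo["m01"]/mo["m00"])
    q[n]=c; print(n,c,[np.round(x,1) for x in cv2.minAreaRect(h)])
    P=np.array([onz(d,*p[0],.07)[:2] for p in h],np.float32)*1000; print("rect at z=70mm",[np.round(x,1) for x in cv2.minAreaRect(P)])
print("box rim",tri((T,*q["top"]),(S,*q["scene"])))
print("grip",tri((T,360.9,270.9),(S,336.5,295.6)))
for a,b in(((331.4,257.9),(326.1,273.7)),((389.9,260.8),(370.1,314.)),((330.4,281.3),(306.8,287.2)),((389.2,283.9),(350.5,329.3))): print("clip",tri((T,*a),(S,*b)))
E
```

```text
top [(array([ 187,  229,   53,   59, 1014], dtype=int32), array([215.7, 261.6]))]
top (213.41100654664484, 258.14798145117294) [array([213.4, 258. ]), array([46.1, 56.5]), np.float64(11.8)]
rect at z=70mm [array([453.2, 251.1]), array([109.6, 132.8]), np.float64(80.7)]
scene [(array([211, 172,  65,  45, 524], dtype=int32), array([242.8, 194.6])), (array([237, 212,  14,   8,  31], dtype=int32), array([243.7, 215.5])), (array([258, 203,  13,   7,  30], dtype=int32), array([264.1, 205.6]))]
scene (242.69023282226007, 193.86172629187962) [array([243.2, 193.4]), array([34.9, 58.1]), np.float64(63.4)]
rect at z=70mm [array([452. , 250.3]), array([110.2, 134.5]), np.float64(80.6)]
box rim (array([0.45275376, 0.25243269, 0.06594136]), [np.float64(0.00021333669062986252), np.float64(0.0002133366906297787)])
grip (array([ 0.43038059, -0.09883498,  0.03092674]), [np.float64(0.0011819064120784113), np.float64(0.0011819064120782833)])
clip (array([ 0.46533608, -0.02803299,  0.00855997]), [np.float64(0.0005338741288239764), np.float64(0.0005338741288240701)])
clip (array([ 0.46013758, -0.17253347,  0.00873862]), [np.float64(0.0001341039820012768), np.float64(0.00013410398200110134)])
clip (array([ 0.40724394, -0.02616494,  0.00941361]), [np.float64(0.00033160858804435106), np.float64(0.00033160858804434195)])
clip (array([ 0.402895  , -0.17019559,  0.00691444]), [np.float64(0.0004514196888905506), np.float64(0.00045141968889067844)])
```

```bash
python3 -m crank '[0,0,0.02,0.022,-0.026,0.004,100, 0,0,0.02,0.022,-0.026,0.004,100, 0,0,0.02,0.022,-0.026,0.004,100, 0,0,0.02,0.022,-0.026,0.004,100, 0,0,0.02,0.022,-0.026,0.004,100, 0,0,0.02,0.022,-0.026,0.004,100, 0,0,0.02,0.022,-0.026,0.004,100, 0,0,0.02,0.022,-0.026,0.004,100, 0,0,0.02,0.022,-0.026,0.004,100, 0,0,0.02,0.022,-0.026,0.004,100, 0,0,0,0,0,0,100, 0,0,0,0,0,0,100]'; python3 - <<'E'
from h import *
d=snap("wrist","1"); print(d["fov_y"],d["cx"],d["cy"],ray(d,320,240),onz(d,320,240,.07))
E
```

```text
time_s: 1.3
position: [0.4168, 0.2532, 0.285]
tool_rot: [[0.167, 0.986, -0.001], [0.986, -0.167, -0.0], [-0.0, -0.001, -1.0]]
ft_force: [-0.8, 0.8, -0.4]
grip_width: 0.0855
65.70646984690485 326.8907567789114 240.8375684196329 (array([0.34139121, 0.26662926, 0.41474676]), array([ 0.28952763, -0.06785824, -0.95476123])) [0.44593433 0.24212689 0.07      ]
```

View pics/wrist1.png

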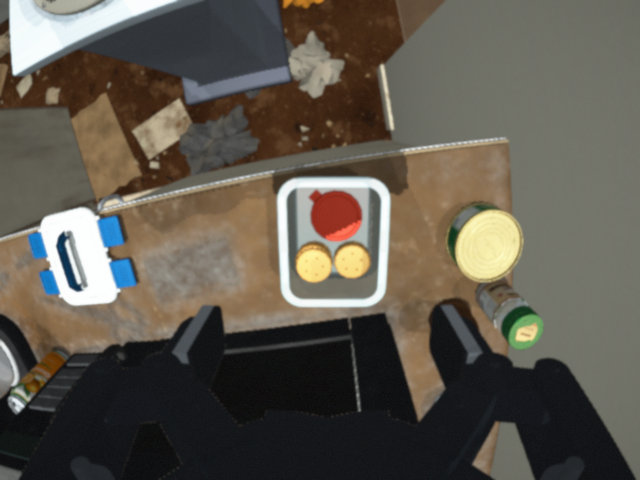

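```bash
python3 - <<'E'
from h import *
T,S,W=load("top0"),load("scene0"),load("wrist1")
f=W["frame"]; hsv=cv2.cvtColor(f,cv2.COLOR_RGB2HSV)
M=np.zeros(f.shape[:2],bool); M[170:315,268:400]=True
B=max(blobs((hsv[...,1]<60)&(hsv[...,2]>165)&M,30),key=lambda b:b[1][4])
h=cv2.convexHull(np.argwhere(B[3])[:,::-1].astype(np.float32))
r=cv2.minAreaRect(h); print(r)
for z in(.066,.07):
    P=np.array([onz(W,*p[0],z)[:2] for p in h],np.float32)*1000; r2=cv2.minAreaRect(P); print(z,[np.round(x,1) for x in r2])
print("rim",tri((T,213.4,258.1),(S,242.7,193.9),(W,*r[0])))
M[:]=False; M[190:320,15:145]=True
b=(hsv[...,0]>95)&(hsv[...,0]<125)&(hsv[...,1]>110)&M
for i,s,c,mm in blobs(b,30): print(s,c.round(1),onz(W,*c,.012).round(4),onz(W,*c,.036).round(4))
E
```

```text
((333.5, 242.5), (129.0, 113.0), 90.0)
0.066 [array([455.5, 253.7]), array([109.7, 135.4]), np.float64(80.6)]
0.07 [array([454.2, 253.8]), array([108.5, 133.9]), np.float64(80.6)]
rim (array([0.45321229, 0.25377842, 0.06365674]), [np.float64(0.0009172449257399876), np.float64(0.0005259806666048775), np.float64(0.0008540927776729952)])
[ 98 215  26  32 616] [110.7 231. ] [ 0.4073 -0.0236  0.012 ] [ 0.4034 -0.0063  0.036 ]
[ 28 233  19  26 333] [ 36.8 245.4] [ 0.4031 -0.17    0.012 ] [ 0.3994 -0.144   0.036 ]
[ 57 234  24  56 376] [ 66.4 262.6] [ 0.4369 -0.1197  0.012 ] [ 0.4312 -0.0967  0.036 ]
[110 258  27  30 578] [122.8 272.8] [ 0.4648 -0.0251  0.012 ] [ 0.4575 -0.0077  0.036 ]
[ 40 270  19  25 318] [ 48.7 282. ] [ 0.4607 -0.1717  0.012 ] [ 0.4536 -0.1456  0.036 ]
```

```bash
python3 -m crank '[0,0,0.0133,0.0015,-0.035,-0.011,100, 0,0,0.0133,0.0015,-0.035,-0.011,100, 0,0,0.0133,0.0015,-0.035,-0.011,100, 0,0,0.0133,0.0015,-0.035,-0.011,100, 0,0,0.0133,0.0015,-0.035,-0.011,100, 0,0,0.0133,0.0015,-0.035,-0.011,100, 0,0,0.0133,0.0015,-0.035,-0.011,100, 0,0,0.0133,0.0015,-0.035,-0.011,100, 0,0,0.0133,0.0015,-0.035,-0.011,100, 0,0,0.0133,0.0015,-0.035,-0.011,100, 0,0,0,0,0,0,100, 0,0,0,0,0,0,100]' 40; python3 - <<'E'
from h import *
W=snap("wrist","2"); f=W["frame"]; hsv=cv2.cvtColor(f,cv2.COLOR_RGB2HSV)
b=(hsv[...,0]>95)&(hsv[...,0]<125)&(hsv[...,1]>110)
for i,s,c,mm in blobs(b,150): print(s,c.round(1),onz(W,*c,.0095).round(4),onz(W,*c,.0415).round(4),[np.round(x,1) for x in cv2.minAreaRect(np.argwhere(mm)[:,::-1].astype(np.float32))])
E
```

```text
time_s: 2.55
position: [0.4316, -0.0958, 0.1751]
tool_rot: [[0.033, 0.999, -0.001], [0.999, -0.033, 0.001], [0.001, -0.001, -1.0]]
ft_force: [0.1, 0.9, -0.1]
grip_width: 0.0853
[ 216  169   40   46 1753] [235.5 191.6] [ 0.4029 -0.1691  0.0095] [ 0.3977 -0.1608  0.0415] [array([235.5, 191.5]), array([45., 39.]), np.float64(90.0)]
[ 393  169   40   46 1741] [412.2 191.5] [ 0.4076 -0.0244  0.0095] [ 0.4019 -0.0318  0.0415] [array([412.5, 191.5]), array([45., 39.]), np.float64(90.0)]
[ 316  186   17   83 1313] [323.8 225.6] [ 0.4344 -0.0977  0.0095] [ 0.4258 -0.0972  0.0415] [array([324., 227.]), array([82., 16.]), np.float64(90.0)]
[ 389  237   39   43 1492] [408.  258.3] [ 0.4656 -0.0263  0.0095] [ 0.4536 -0.0335  0.0415] [array([408., 258.]), array([42., 38.]), np.float64(90.0)]
[ 221  238   39   42 1526] [240.  258.6] [ 0.4612 -0.171   0.0095] [ 0.4497 -0.1625  0.0415] [array([240. , 258.5]), array([41., 38.]), np.float64(90.0)]
```

View pics/wrist2.png

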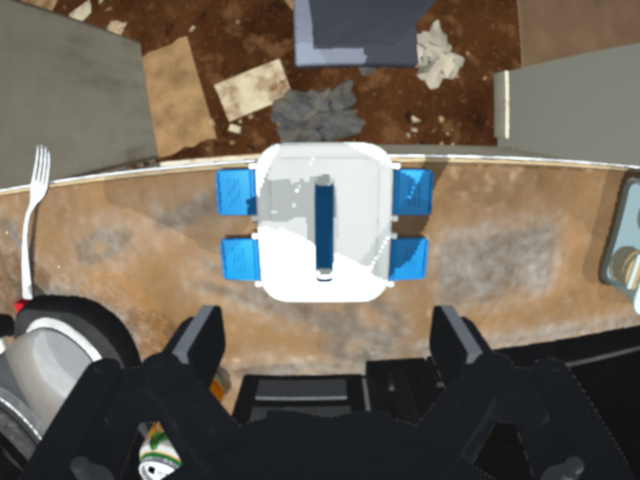

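```bash
python3 -m crank '[0,0,0,0.002,-0.002,-0.026,100, 0,0,0,0,0,-0.026,100, 0,0,0,0,0,-0.026,100, 0,0,0,0,0,-0.026,100, 0,0,0,0,0,-0.026,100, 0,0,0,0,0,-0.006,100, 0,0,0,0,0,-0.006,60, 0,0,0,0,0,0,0, 0,0,0,0,0,0,0, 0,0,0,0,0,0,0, 0,0,0,0,0,0,0, 0,0,0,0,0,0,0, 0,0,0,0,0,0,0, 0,0,0,0,0,0,0]' 60
```

```text
time_s: 4.0
position: [0.434, -0.0985, 0.0341]
tool_rot: [[0.033, 0.999, 0.001], [0.999, -0.033, -0.0], [-0.0, 0.001, -1.0]]
ft_force: [-0.9, 0.9, 7.2]
grip_width: 0.0128
```

```bash
python3 -m crank '[0,0,0,0,0,0.01,0, 0,0,0,0,0,0.03,0, 0,0,0,0,0,0.03,0, 0,0,0,0,0,0.03,0, 0,0,0,0,0,0.03,0, 0,0,-0.013,0,0.035,0,0, 0,0,-0.013,0,0.035,0,0, 0,0,-0.013,0,0.035,0,0, 0,0,-0.013,0,0.035,0,0, 0,0,-0.013,0,0.035,0,0, 0,0,-0.013,0.0038,0.035,0,0, 0,0,-0.013,0.0038,0.035,0,0, 0,0,-0.013,0.0038,0.035,0,0, 0,0,-0.013,0.0038,0.035,0,0, 0,0,-0.013,0.0038,0.035,0,0, 0,0,0,0,0,0,0, 0,0,0,0,0,0,0, 0,0,0,0,0,0,0]'; python3 - <<'E'
from h import *
W=snap("wrist","3"); S=snap("scene","3"); T=snap("top","3")
o=np.zeros((480,640+480,3),np.uint8); o[:,:640]=W["frame"]
a=cv2.resize(S["frame"][110:260,190:340],None,fx=3.2,fy=3.2,interpolation=cv2.INTER_CUBIC); o[:,640:]=a
cv2.imwrite("pics/c3.png",cv2.resize(o,None,fx=.71,fy=.71,interpolation=cv2.INTER_AREA)[:,:,::-1])
hsv=cv2.cvtColor(W["frame"],cv2.COLOR_RGB2HSV)
b=(hsv[...,0]>95)&(hsv[...,0]<125)&(hsv[...,1]>110)
for i,s,c,mm in blobs(b,150): print(s,c.round(1))
E
```

```text
time_s: 5.8
position: [0.4525, 0.2508, 0.1635]
tool_rot: [[0.163, 0.987, -0.001], [0.987, -0.163, -0.0], [-0.0, -0.0, -1.0]]
ft_force: [-0.2, 0.2, -2.6]
grip_width: 0.013
[ 134  201   72   80 5015] [170.1 239.9]
[ 448  201   73   80 4904] [483.2 239.3]
[ 309  228   37  168 5404] [326.8 308.4]
[ 439  314   62   59 2463] [471.8 338.4]
[ 153  316   63   58 2471] [181.6 339.4]
```

View pics/c3.png

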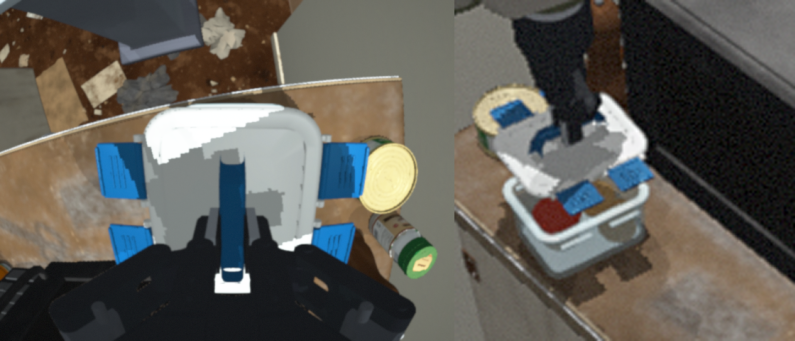

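```bash
python3 -m crank '[0,0,0,0.0005,0.0007,-0.02,0, 0,0,0,0,0,-0.02,0, 0,0,0,0,0,-0.015,0, 0,0,0,0,0,0,0, 0,0,0,0,0,0,0]'; python3 -m crank '[0,0,0,0,0,-0.004,0, 0,0,0,0,0,-0.003,0, 0,0,0,0,0,-0.002,0,0,0,0,0,0,0,0, 0,0,0,0,0,0,0]'; python3 - <<'E'
from h import *
S=snap("scene","4"); T=snap("top","4")
a=cv2.resize(S["frame"][150:245,200:290],None,fx=5,fy=5,interpolation=cv2.INTER_CUBIC)
b=cv2.resize(T["frame"][215:310,165:235],None,fx=5,fy=5,interpolation=cv2.INTER_CUBIC)
cv2.imwrite("pics/c4.png",np.hstack([a,b])[:,:,::-1])
E
```

```text
time_s: 6.45
position: [0.4535, 0.252, 0.1088]
tool_rot: [[0.163, 0.987, 0.0], [0.987, -0.163, 0.0], [0.0, 0.0, -1.0]]
ft_force: [-0.8, -0.3, -1.9]
grip_width: 0.0126
time_s: 6.95
position: [0.4533, 0.2523, 0.0994]
tool_rot: [[0.162, 0.987, 0.0], [0.987, -0.162, 0.0], [0.0, 0.0, -1.0]]
ft_force: [-0.2, -0.5, -1.9]
grip_width: 0.0128
```

View pics/c4.png

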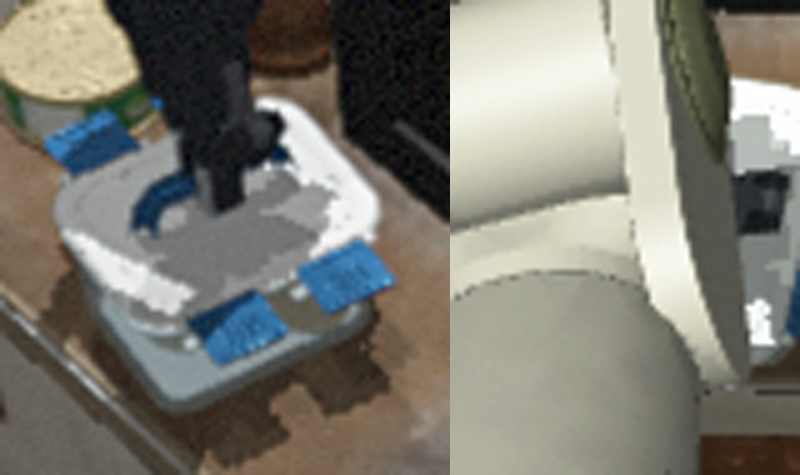

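```bash
python3 -m crank '[0,0,0,0,0,-0.0015,0, 0,0,0,0,0,-0.0015,0, 0,0,0,0,0,0,0, 0,0,0,0,0,0,0]';  python3 -m crank '[0,0,0,0,0,-0.001,0, 0,0,0,0,0,0,0, 0,0,0,0,0,0,0]'
```

```text
time_s: 7.45
position: [0.4532, 0.2523, 0.0963]
tool_rot: [[0.162, 0.987, -0.0], [0.987, -0.162, -0.0], [-0.0, -0.0, -1.0]]
ft_force: [-0.2, 0.2, -2.8]
grip_width: 0.0123
time_s: 7.75
position: [0.4533, 0.2523, 0.0961]
tool_rot: [[0.162, 0.987, 0.001], [0.987, -0.162, 0.0], [0.0, 0.001, -1.0]]
ft_force: [-3.0, -1.0, 7.1]
grip_width: 0.0127
```

```bash
python3 -m crank '[0,0,0,0,0,0,30, 0,0,0,0,0,0,50, 0,0,0,0,0,0,50, 0,0,0,0,0,0,50, 0,0,0,0,0,0.01,50, 0,0,0,0,0,0.02,50, 0,0,0,0,0,0.03,50, 0,0,-0.05,0,0,0.02,50, 0,0,-0.14,0,0,0,20, 0,0,-0.14,0,0,0,0, 0,0,-0.14,0,0,0,0, 0,0,-0.14,0,0,0,0, 0,0,-0.14,0,0,0,0, 0,0,-0.14,0,0,0,0, 0,0,-0.14,0,0,0,0, 0,0,-0.14,0,0,0,0,0,0,-0.14,0,0,0,0, 0,0,-0.14,0,0,0,0, 0,0,-0.121,0,0,0,0, 0,0,0,0,0,0,0]' ; python3 - <<'E'
from h import *
T,S=load("top0"),load("scene0")
print("mill top",tri((T,153,185),(S,255,111)),onz(T,153,185,.17),onz(S,255,111,.17),"tin",onz(T,148,243,.04),onz(S,215,158,.04))
S=snap("scene","5"); W=snap("wrist","5"); T=snap("top","5")
a=cv2.resize(S["frame"][150:245,200:290],None,fx=4,fy=4,interpolation=cv2.INTER_CUBIC)
w=cv2.resize(W["frame"],(506,380)); cv2.imwrite("pics/c5.png",cv2.resize(np.hstack([a,w]),None,fx=.9,fy=.9)[:,:,::-1])
E
```

```text
time_s: 9.75
position: [0.4533, 0.2523, 0.176]
tool_rot: [[0.987, -0.163, 0.001], [-0.163, -0.987, 0.0], [0.001, -0.0, -1.0]]
ft_force: [-0.5, 0.1, -0.2]
grip_width: -0.0001
mill top (array([0.60184384, 0.37526565, 0.16252114]), [np.float64(0.000591364789551739), np.float64(0.0005913647895519108)]) [0.6000684  0.37227471 0.17      ] [0.59587194 0.36790041 0.17      ] tin [0.49241031 0.42073597 0.04      ] [0.49390906 0.4233995  0.04      ]
```

View pics/c5.png

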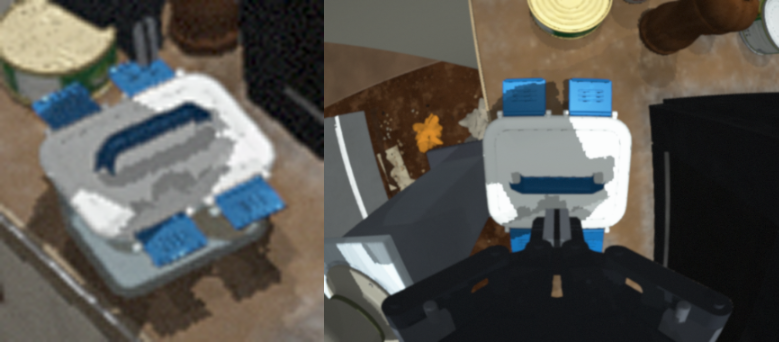

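```bash
python3 -m crank '[0.0493,-0.0081,0,-0.0138,-0.0247,0,0, 0.0493,-0.0081,0,-0.0138,-0.0247,0,0, 0.0493,-0.0081,0,-0.0138,-0.0247,0,0, 0,0,0,0,0,-0.022,0, 0,0,0,0,0,-0.022,0, 0,0,0,0,0,-0.022,0, 0,0,0,0,0,0,0, 0,0,0,0,0,0,0]'; python3 -m crank '[0,0,0,0,0,-0.006,0, 0,0,0,0,0,-0.006,0, 0,0,0,0,0,-0.006,0, 0,0,0,0,0,-0.006,0, 0,0,0,0,0,0,0]'; python3 -m crank '[0,0,0,0,0,-0.006,0, 0,0,0,0,0,-0.006,0, 0,0,0,0,0,-0.006,0, 0,0,0,0,0,-0.006,0, 0,0,0,0,0,-0.003,0, 0,0,0,0,0,0,0]'
```

```text
time_s: 10.7
position: [0.412, 0.1783, 0.1098]
tool_rot: [[0.987, -0.159, 0.024], [-0.161, -0.976, 0.147], [0.0, -0.149, -0.989]]
ft_force: [0.8, 0.0, 0.4]
grip_width: 0.0002
time_s: 11.2
position: [0.4115, 0.1782, 0.0846]
tool_rot: [[0.987, -0.161, 0.023], [-0.162, -0.976, 0.147], [-0.001, -0.149, -0.989]]
ft_force: [0.6, 0.1, -0.2]
grip_width: 0.0004
time_s: 11.8
position: [0.4116, 0.1782, 0.0578]
tool_rot: [[0.987, -0.161, 0.023], [-0.162, -0.976, 0.147], [-0.001, -0.149, -0.989]]
ft_force: [-0.0, 0.7, -0.5]
grip_width: 0.0001
```

```bash
python3 -m crank '[0,0,0,0.0003,0.0018,0,0, 0,0,0,0.0003,0.0018,0,0, 0,0,0,0.0003,0.0018,0,0, 0,0,0,0,0,0,0]';python3 -m crank '[0,0,0,0.0002,0.001,0,0, 0,0,0,0,0,0,0]';python3 -m crank '[0,0,0,0.0002,0.001,0,0, 0,0,0,0,0,0,0]'; python3 - <<'E'
from h import *
S=snap("scene","6"); T=snap("top","6")
a=cv2.resize(S["frame"][150:245,200:290],None,fx=5,fy=5,interpolation=cv2.INTER_CUBIC)
cv2.imwrite("pics/c6.png",a[:,:,::-1])
E
```

```text
time_s: 12.2
position: [0.4127, 0.1838, 0.0583]
tool_rot: [[0.987, -0.16, 0.024], [-0.162, -0.976, 0.147], [-0.0, -0.149, -0.989]]
ft_force: [-0.4, -0.3, 0.2]
grip_width: 0.0001
time_s: 12.4
position: [0.4128, 0.1847, 0.0583]
tool_rot: [[0.987, -0.16, 0.024], [-0.162, -0.976, 0.147], [-0.0, -0.149, -0.989]]
ft_force: [-0.3, 0.1, -0.3]
grip_width: -0.0001
time_s: 12.6
position: [0.4131, 0.1856, 0.0583]
tool_rot: [[0.987, -0.16, 0.024], [-0.162, -0.976, 0.147], [-0.0, -0.149, -0.989]]
ft_force: [0.1, -0.4, -1.0]
grip_width: 0.0001
```

View pics/c6.png

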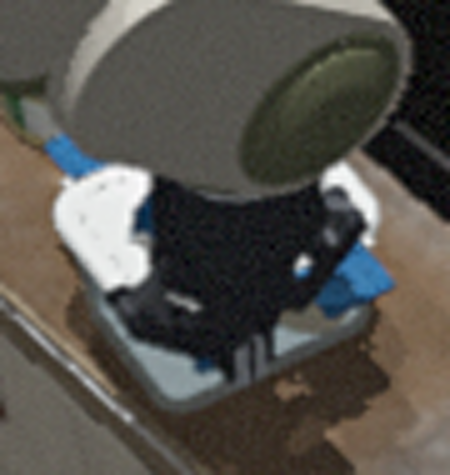

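```bash
for i in 1 2 3; do python3 -m crank '[0,0,0,0.0002,0.001,0,0, 0,0,0,0.0001,0.0005,0,0, 0,0,0,0,0,0,0]' | grep -E 'pos|ft_'; done
```

```text
position: [0.4134, 0.1872, 0.0583]
ft_force: [0.4, -0.3, 0.5]
position: [0.4137, 0.1887, 0.0583]
ft_force: [-0.4, -0.8, -0.7]
position: [0.4139, 0.1896, 0.0583]
ft_force: [-1.4, -7.1, 1.4]
```

```bash
for i in 1 2; do python3 -m crank '[0,0,0,0.0001,0.0005,0,0, 0,0,0,0,0,0,0]' | grep -E 'pos|ft_'; done
```

```text
position: [0.4139, 0.1899, 0.0582]
ft_force: [-2.8, -7.5, 1.8]
position: [0.4138, 0.1903, 0.0582]
ft_force: [-2.8, -9.6, 2.2]
```

```bash
python3 -m crank '[0,0,0,-0.001,-0.0062,0,0, 0,0,0,-0.001,-0.0062,0,0, 0,0,0,0,0,0.028,0, 0,0,0,0,0,0.028,0, 0,0,0,0.0237,-0.0039,0,0, 0,0,0,0.0237,-0.0039,0,0, 0,0,0,0,0,-0.015,0, 0,0,0,0,0,-0.006,0, 0,0,0,0,0,-0.006,0, 0,0,0,0,0,-0.006,0, 0,0,0,0,0,-0.006,0, 0,0,0,0,0,-0.006,0, 0,0,0,0,0,-0.006,0, 0,0,0,0,0,-0.005,0, 0,0,0,0,0,0,0]'; python3 -m crank '[0,0,0,0.0003,0.002,0,0, 0,0,0,0.0003,0.002,0,0, 0,0,0,0.0003,0.002,0,0, 0,0,0,0.0003,0.002,0,0, 0,0,0,0,0,0,0]' | grep -E 'pos|ft_'; for i in 1 2 3 ; do python3 -m crank '[0,0,0,0.0002,0.001,0,0, 0,0,0,0,0,0,0]' | grep -E 'pos|ft_'; done
```

```text
time_s: 15.5
position: [0.4595, 0.1711, 0.0579]
tool_rot: [[0.987, -0.16, 0.024], [-0.162, -0.976, 0.148], [-0.001, -0.149, -0.989]]
ft_force: [-0.5, 0.4, 0.0]
grip_width: -0.0007
position: [0.4608, 0.1791, 0.0583]
ft_force: [-0.7, -0.1, -0.9]
position: [0.461, 0.18, 0.0583]
ft_force: [-0.9, -0.8, 0.2]
position: [0.4612, 0.1809, 0.0583]
ft_force: [-0.5, -1.2, -0.1]
position: [0.4615, 0.1819, 0.0583]
ft_force: [0.2, -1.1, -0.9]
```

```bash
for i in 1 2 3 ; do python3 -m crank '[0,0,0,0.0001,0.0007,0,0, 0,0,0,0,0,0,0]' | grep -E 'pos|ft_'; done
```

```text
position: [0.4615, 0.1821, 0.0583]
ft_force: [-1.3, -6.0, -0.0]
position: [0.4617, 0.1826, 0.0583]
ft_force: [0.4, -7.2, 0.1]
position: [0.462, 0.1832, 0.0583]
ft_force: [0.9, -8.0, 0.5]
```

```bash
python3 -m crank '[0,0,0,-0.001,-0.0064,0,0, 0,0,0,-0.001,-0.0064,0,0, 0,0,0,0,0,0.03,0, 0,0,0,0,0,0.03,0, 0,0,0,0,0,0.03,0, -0.05,0.008,0,0,0,0.03,0, -0.05,0.008,0,0,0,0,0, -0.05,0.008,0,0,0,0,0, 0,0,0,0,0,0,0]'|grep -E "pos|time"; python3 - <<'E'
from h import *
S=snap("scene","7"); T=snap("top","7"); W=snap("wrist","7")
a=cv2.resize(S["frame"][150:245,200:290],None,fx=5,fy=5,interpolation=cv2.INTER_CUBIC)
w=cv2.resize(W["frame"][:,100:],(450,400)); w=np.vstack([w,np.zeros((75,450,3),np.uint8)])
cv2.imwrite("pics/c7.png",cv2.resize(np.hstack([a,w]),None,fx=.88,fy=.88)[:,:,::-1])
E
```

```text
time_s: 18.1
position: [0.4596, 0.1716, 0.1785]
```

View pics/c7.png

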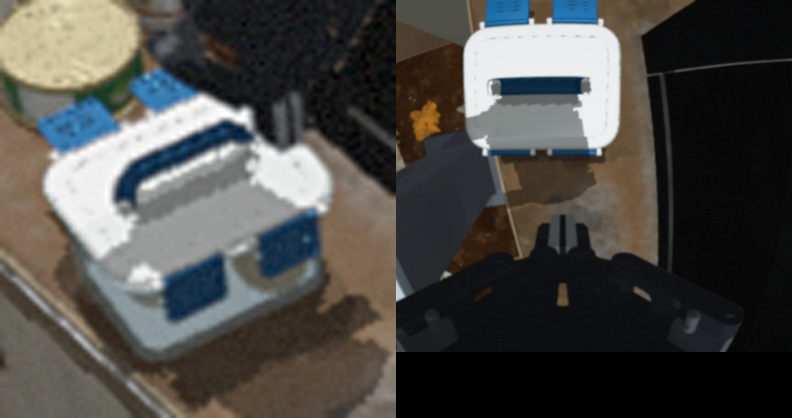

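```bash
python3 -m crank '[-0.0296,0.0049,0,-0.0043,0.0333,0,0, -0.0296,0.0049,0,-0.0043,0.0333,0,0, -0.0296,0.0049,0,-0.0043,0.0333,0,0, -0.0296,0.0049,0,-0.0043,0.0333,0,0, -0.0296,0.0049,0,-0.0043,0.0333,0,0, 0,0,0,0,0,-0.023,0, 0,0,0,0,0,-0.023,0, 0,0,0,0,0,-0.023,0, 0,0,0,0,0,0,0]'; python3 -m crank '[0,0,0,0,0,-0.009,0, 0,0,0,0,0,-0.006,0, 0,0,0,0,0,-0.006,0, 0,0,0,0,0,-0.006,0, 0,0,0,0,0,0,0]';python3 -m crank '[0,0,0,0,0,-0.006,0, 0,0,0,0,0,-0.006,0, 0,0,0,0,0,-0.006,0, 0,0,0,0,0,-0.006,0, 0,0,0,0,0,0,0]'
```

```text
time_s: 19.15
position: [0.4371, 0.3367, 0.1066]
tool_rot: [[0.987, -0.16, -0.03], [-0.163, -0.975, -0.152], [-0.005, 0.154, -0.988]]
ft_force: [-0.0, 0.6, 0.1]
grip_width: 0.0002
time_s: 19.65
position: [0.4382, 0.3376, 0.0819]
tool_rot: [[0.987, -0.16, -0.024], [-0.162, -0.975, -0.15], [0.0, 0.152, -0.988]]
ft_force: [0.4, -0.5, 0.6]
grip_width: -0.0001
time_s: 20.15
position: [0.4378, 0.3374, 0.0573]
tool_rot: [[0.987, -0.16, -0.026], [-0.162, -0.975, -0.15], [-0.001, 0.153, -0.988]]
ft_force: [-0.7, -0.3, -0.2]
grip_width: -0.0001
```

```bash
python3 -m crank '[0,0,0,-0.0003,-0.002,0,0, 0,0,0,-0.0003,-0.002,0,0, 0,0,0,-0.0003,-0.002,0,0, 0,0,0,-0.0003,-0.002,0,0, 0,0,0,0,0,0,0]' | grep -E 'pos|ft_'; for i in 1 2 3 ; do python3 -m crank '[0,0,0,-0.0002,-0.001,0,0, 0,0,0,0,0,0,0]' | grep -E 'pos|ft_'; done
```

```text
position: [0.437, 0.3294, 0.0584]
ft_force: [-0.6, -0.3, -0.1]
position: [0.4369, 0.3287, 0.0584]
ft_force: [0.7, 0.8, 0.1]
position: [0.4367, 0.3279, 0.0584]
ft_force: [-0.2, 3.0, -0.2]
position: [0.4367, 0.3276, 0.0585]
ft_force: [0.2, 7.0, 0.2]
```

```bash
for i in 1 2 ; do python3 -m crank '[0,0,0,-0.0001,-0.0008,0,0, 0,0,0,0,0,0,0]' | grep -E 'pos|ft_'; done; python3 -m crank '[0,0,0,0.001,0.0062,0,0, 0,0,0,0.001,0.0062,0,0, 0,0,0,0,0,0.028,0, 0,0,0,0,0,0.028,0, 0,0,0,0.0237,-0.0039,0,0, 0,0,0,0.0237,-0.0039,0,0, 0,0,0,0,0,-0.015,0, 0,0,0,0,0,-0.006,0, 0,0,0,0,0,-0.006,0, 0,0,0,0,0,-0.006,0, 0,0,0,0,0,-0.006,0, 0,0,0,0,0,-0.006,0, 0,0,0,0,0,-0.006,0, 0,0,0,0,0,-0.005,0, 0,0,0,0,0,0,0]'; python3 -m crank '[0,0,0,-0.0003,-0.002,0,0, 0,0,0,-0.0003,-0.002,0,0, 0,0,0,-0.0003,-0.002,0,0, 0,0,0,-0.0003,-0.002,0,0, 0,0,0,0,0,0,0]' | grep -E 'pos|ft_'; for i in 1 2 3 4 5; do python3 -m crank '[0,0,0,-0.0001,-0.0008,0,0, 0,0,0,0,0,0,0]' | grep -E 'pos|ft_'; done
```

```text
position: [0.4365, 0.327, 0.0585]
ft_force: [0.5, 8.3, 0.1]
position: [0.4363, 0.3263, 0.0585]
ft_force: [-0.3, 7.1, -0.1]
time_s: 23.15
position: [0.4854, 0.3295, 0.0578]
tool_rot: [[0.987, -0.16, -0.025], [-0.162, -0.975, -0.15], [-0.0, 0.152, -0.988]]
ft_force: [0.6, 0.0, 0.2]
grip_width: 0.0
position: [0.4844, 0.3214, 0.0583]
ft_force: [-0.5, -0.1, -0.7]
position: [0.4843, 0.3208, 0.0583]
ft_force: [-0.3, 0.6, -0.4]
position: [0.4842, 0.3201, 0.0583]
ft_force: [-0.6, 0.9, -1.0]
position: [0.4841, 0.3193, 0.0583]
ft_force: [0.4, 0.8, -0.5]
position: [0.4841, 0.3188, 0.0583]
ft_force: [0.3, 3.2, -2.2]
position: [0.4843, 0.3183, 0.0584]
ft_force: [1.8, 5.0, -2.5]
```

```bash
for i in 1 2 3; do python3 -m crank '[0,0,0,-0.0001,-0.0007,0,0, 0,0,0,0,0,0,0]' | grep -E 'pos|ft_'; done; python3 -m crank '[0,0,0,0.001,0.0064,0,0, 0,0,0,0.001,0.0064,0,0, 0,0,0,0,0,0.03,0, 0,0,0,0,0,0.03,0, 0,0,0,0,0,0.03,0, 0.05,-0.008,0,0,0,0.03,0, 0.05,-0.008,0,-0.01,0,0.03,0, 0.05,-0.008,0,-0.03,-0.01,0.01,0, 0,0,0,-0.04,-0.03,0,0, 0,0,0,0,-0.04,0,0,0,0,0,0,-0.04,0,0,0,0,0,0,-0.04,0,0,0,0,0,0,-0.04,0,0,0,0,0,0,0,0,0]'|grep -E "pos|time|ft"; python3 - <<'E'
from h import *
S=snap("scene","8"); T=snap("top","8"); W=snap("wrist","8")
a=cv2.resize(S["frame"][150:245,200:290],None,fx=4,fy=4,interpolation=cv2.INTER_CUBIC)
w=cv2.resize(W["frame"],(506,380)); cv2.imwrite("pics/c8.png",cv2.resize(np.hstack([a,w]),None,fx=.9,fy=.9)[:,:,::-1])
E
```

```text
position: [0.4844, 0.3177, 0.0584]
ft_force: [2.0, 5.9, -3.0]
position: [0.4844, 0.3171, 0.0585]
ft_force: [2.5, 5.4, -2.9]
position: [0.4843, 0.3164, 0.0585]
ft_force: [4.1, 6.1, -3.1]
time_s: 26.65
position: [0.4057, 0.1253, 0.2186]
ft_force: [0.5, 0.9, -1.0]
```

View pics/c8.png

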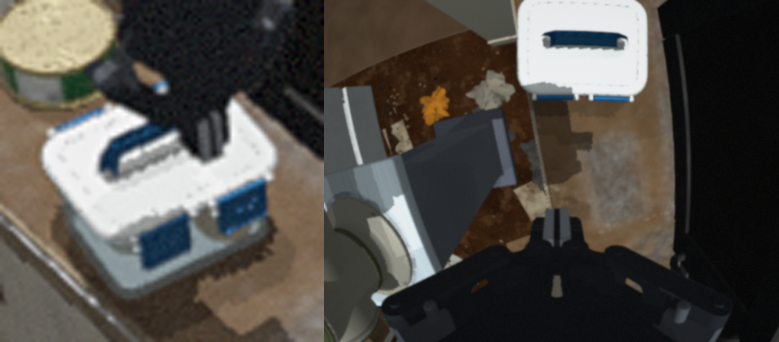

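```bash
python3 -m crank '[0,0,0,0.0225,0.035,0,0, 0,0,0,0.0225,0.035,0,0, 0,0,0,0,0.04,0,0, 0,0,0,0,0,0,0, 0,0,0,0,0,0,0]'|grep -E "pos|time"; cat > v.py <<'E'
from h import *
import sys
def ana(W,box):
    f=W["frame"]; hsv=cv2.cvtColor(f,cv2.COLOR_RGB2HSV); M=np.zeros(f.shape[:2],bool); M[box]=True
    w=max(blobs((hsv[...,1]<40)&(hsv[...,2]>110)&M,500),key=lambda b:b[1][4])
    h=cv2.convexHull(np.argwhere(w[3])[:,::-1].astype(np.float32))
    r=cv2.minAreaRect(np.array([onz(W,*p[0],.076)[:2] for p in h],np.float32)*1000); print("plate z=76",[np.round(x,1) for x in r])
    c=np.array(r[0])/1000; a=np.radians(r[2] if r[1][0]>r[1][1] else r[2]-90); xb=np.array([np.cos(a),np.sin(a)]); yb=np.array([-xb[1],xb[0]])
    print("cam",ray(W,320,240)[0].round(3),"cam yb",round(float(yb@(ray(W,320,240)[0][:2]-c)),4))
    b=(hsv[...,0]>95)&(hsv[...,0]<125)&(hsv[...,1]>110)&M
    for i,s,cc,mm in blobs(b,10):
        P=np.argwhere(mm)[:,::-1]
        o=[]
        for z in(.042,.073):
            Q=np.array([onz(W,*p,z)[:2]-c for p in P]); o+=[(round(Q@xb@np.ones(len(Q))/len(Q)*1e3,1) if 0 else round(float((Q@xb).mean()*1e3),1)),np.round(np.percentile(Q@yb*1e3,[2,98]),1)]
        print(s,o)
E
python3 - <<'E'
from v import *
ana(load("wrist8"),(slice(0,150),slice(220,420)))
W=snap("wrist","9"); S=snap("scene","9")
ana(W,(slice(0,300),slice(180,460)))
w=W["frame"][0:340,150:500]; a=cv2.resize(S["frame"][150:245,200:290],None,fx=3.58,fy=3.58,interpolation=cv2.INTER_CUBIC)
cv2.imwrite("pics/c9.png",np.hstack([w,a])[:,:,::-1])
E
```

```text
time_s: 27.3
position: [0.4499, 0.24, 0.2179]
plate z=76 [array([436.7, 246.9]), array([109.9, 115.6]), np.float64(81.6)]
cam [0.419 0.205 0.348] cam yb -0.0445
[ 310   44  110   22 1772] [19.5, array([ 9.1, 24.4]), 16.4, array([ 3.7, 17.4])]
[300 134  50   7 300] [-14.4, array([-54.6, -49.9]), -14.1, array([-53.5, -49.3])]
[379 135  41   7 254] [47.4, array([-56., -51.]), 41.4, array([-54.8, -50.3])]
plate z=76 [array([438.4, 253.7]), array([126.3, 169.2]), np.float64(82.0)]
cam [0.463 0.317 0.348] cam yb 0.0657
[267 136  50   8 347] [-14.7, array([53.5, 59.3]), -11.7, array([54.7, 59.9])]
[346 136  50   9 362] [49.0, array([51.4, 57.9]), 45.6, array([52.9, 58.7])]
[ 275  216  112   20 1770] [15.6, array([-25.3,  -8.9]), 15.5, array([-16. ,  -1.4])]
[272 284  44   5 182] [-18.4, array([-75.5, -71.2]), -15.0, array([-61.2, -57.3])]
[344 285  44   5 215] [47.1, array([-77.9, -73.1]), 43.8, array([-63.3, -59. ])]
```

View pics/c9.png

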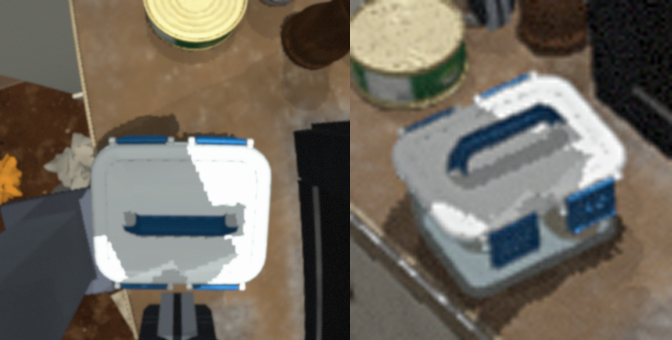

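```bash
python3 -c "
from rig import *
s=observe(); print(s['time_s'],s['position'],s['ft_force']); print(close_job())"
```

```text
27.4 [0.4502384  0.23846132 0.2182309 ] [-1.22104346 -0.5213889   0.46991374]
the job is handed in; nothing more can be done
None
```

I put the lid on the box and folded all four clips down one by one, then handed the job in at 27.4 s with the gripper clear above the box. The hand-in gave no verdict.

**Lid:** I carried it by its grip to the box, which I measured at about (0.453, 0.252) and turned -9.3°. I lowered it until it met the rim at 7 N. The TCP was then 62 mm above where I had gripped the lid, as the drawing says it should be. I released it there, and pictures taken before the clips were folded show it sitting square.

**Clips:** I pressed each one down and then inward with the shut fingertips until it stopped hard. The order was right near, right far, left near, left far. The peak force was about 10 N.

**Last checks:**
- **Clips home:** Seen from almost straight above, each clip shows only a 4–5 mm strip beyond the lid edge, which fits flat against the wall; the clips stopped at about the same distance out on all four. I judge them at or below about 0.05 rad, but did not measure the angles directly.
- **Lid flat:** The last pictures show the lid flat and square. I did not re-measure its seat after folding the clips.
- **Box shift:** I estimate the box slid a few millimetres at most, from the contact positions.
- **Bystanders:** I saw no sign that anything else was touched, but did not measure it.

**What disagreed:**
- The views of the box's y position differed by about 3 mm, so I used a middle value and it fitted.
- The plate-outline fit in the last wrist pictures came out wrong (126 by 169 mm instead of 136 by 110), so I set it aside and used the strip widths.
- The last clip also showed small sideways and downward forces of 3–4 N that I did not explain.

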